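# Hook the balancer onto the angle grinder

### The arm

A 7-joint arm with a two-finger parallel gripper is mounted at the origin on the work surface. World frame = base frame: x ahead of the robot, y to its left, z up, the work surface at z = 0. Lengths are in m, angles in rad, forces in N, time in s.
With the tool pointing down it reaches from about 0.4 to 0.85 m from the base axis. Payload 10.4 kg.
Tool frame: the origin (TCP) lies between the finger pads; the fingertips stand ahead of it and the grasp point (between the pads) lies 5 mm behind it (manip.tip_extent is the z of the fingertips in the tool frame, in m); z points along the fingers, y is the line along which they close (so a half turn about z gives the same grasp; the last joint's range is limited). The gripper opens to 85 mm and grips with 20 to 120 N. Pads are 22 mm wide; open, the fingers measure 114 mm over their backs; the gripper's body (76 mm by 85 mm) begins 54 mm behind the grasp point. The pads swing forward as they close: fully open they stand 13 mm farther back than shut.
Start: joints at [1.255, 0.332, -0.065, 1.46, 0.022, 1.35, -0.088], TCP at [0.18, -0.598, 0.245] pointing down, gripper open.
Joint ranges: [-2.6, 2.6], [-0.5, 2.12], [-1.47, 1.34], [0.16, 2.42], [-1.27, 4.41], [0.06, 2.06], [-2.6, 2.6]. Speed limits (rad/s): [2.22, 2.22, 2.79, 2.79, 3.14, 3.14, 3.14].

### API

Orientations are given as a unit quaternion [x, y, z, w].
In Python, from workcell import status, viewer, manip gives the robot as it stands.
- The arm moves only by the tool play_rows, never from a script. Its argument "plan" is one flat list of numbers, 7 for each row, row after row: the turn, a rotation vector about the tool's x, y, z in degrees, then the shift along the tool's x, y, z in m, then the opening, from 0 (shut) to 1 (fully open). In form: [ax, ay, az, dx, dy, dz, grip, ax, ay, az, dx, dy, dz, grip, ...]. A call has 1 to 20 rows; each row is the pose to reach, as a shift and turn from the pose commanded when the call began, along the tool's axes at that moment; what a row does not reach only later rows make up. A row lasts 1/8 s, in which the tool goes at most 62.5 mm and 10.7 degrees, less where a joint would pass 70% of its speed; a pose out of reach is approached as far as the arm can. A call with a gripper value outside its range is refused whole. The fingers move at their own pace and stop on an object; "squeeze" is the grip in N (left out, the last holds). Time passes only in rows, so rows that repeat a pose let the fingers close. It gives the time, the measured TCP pose, the force, the opening and the grip force at its end, in the units of the state.
- status.get_obs(): the state, without advancing time (a new reading comes with each control period).
- viewer.camera(name): name is "side" or "top" or "wrist"; returns the picture (420x560x3 uint8, red, green, blue); there is no depth.
- viewer.camera_model(name): a dict with "fx", "fy", "cx", "cy" (pixels), "R" (3x3) and "t" (3): a world point X has camera coordinates R X + t. Camera axes: x right, y down, z forward; pixel columns grow to the right and rows downward; lengths in m; the calibration is good to about 2 mm. A picture is of the moment at which its call begins: read the wrist's pose just before it. camera_model takes no time and is no camera call; for the wrist camera it gives the pose at the moment of the call.
- manip.hand_in(): hands the job in; it is judged then, once.
The state is a dict: "clock": time; "joint_pos": joint angles; "joint_velocities": joint speeds; "tau": joint torques, N m; "position": TCP position; "ee_rot": TCP orientation; "ft_force": force on the tool from outside, world axes, zero at the start; "torque": the same for the moment, N m; "grip_width": opening from 0.0 (shut) to 1.0 (fully open); "grasp_force": force on a finger pad.
Only numpy, scipy, OpenCV 4.12 (cv2) and the standard library are available. Lean on these libraries where they do the work, as an engineer would, in place of code of your own. Each camera call takes 0.05 s, during which the arm holds its last target. There are 200 camera calls.

### The job

Take the sprung balancer hook by its black grip, pull it down and hook it under the bar of the wire stirrup on the angle grinder (the tool with the large flat disc), then let go so that the spring holds the hook up taut against the bar. The grinder stays lying where it is, and the two other tools are not shifted.

Things in the scene. Friction and masses are not known exactly. Their poses are not given: they have to be found in the camera images.
- hook: J hook, 8 mm wire, z up. Origin: inner bottom of the bend (24 mm wide; tip on the +y side, 22 mm up, out to y 23; underside 8 mm down). Black grip on the shank: bar 18 mm thick, 80 long along x, middle at (0, -16, 95) mm. Moves only up, down and along its y (trolley, 1 N friction). Spring keeps it 190 mm above the bench; pulls down 130 mm at 4 to 8 N. Guide rod at x +140, rail at x +180, 0.4 m up.
- angle_grinder: Battery tool, 1.4 kg, loose, 385 mm long along x, disc 115 mm wide facing up at x -130. Origin on the bench under its stirrup, z up. Stirrup: arch of 8 mm wire, level bar along x at y = 0, underside 124 mm up, legs at x -34 and +34; window below open along y, 60 wide, 62 high down to the body. Axes within 0.15 rad of the hook's; bar's middle within 20 mm of the hook's line of travel.
- die_grinder: Bystander like the angle grinder, same green body and same stirrup (bar 128 mm up), but with a slim metal nose and a small stone 24 mm thick, no disc. Origin on the bench below the stirrup, nose to -x.
- file_sander: Bystander with the same green body and same stirrup (bar 128 mm up), but a long narrow flat belt arm in front, no disc. Origin on the bench below the stirrup, arm to -x. The three tools lie side by side under the rail, about 170 mm apart, in any order.

How it is judged:
By the outcome, as a careful person would: the job done as asked, in the order asked, and still so for the second after the job is handed in, with the robot touching nothing.
It also fails if it takes over 32 s, if anything falls off the work surface, if the arm or the gripper's body presses on something with over 40 N, if the wrist force passes 120 N, or if a joint passes its speed limit or range.

## Working session

There is one attempt and no reset: what is moved stays moved. The work goes in short steps, Python scripts to look and compute and a tool call to move; the robot and the scene stay as the last step left them, time stands still between calls to the robot, and variables do not carry over. Pictures are saved under pics/ and viewed, at most 10 in all, crops included, and the job is handed in when it is done.

Besides the shell and the picture viewer there is one more tool, called after "Request:" in YAML: its name, and indented under it one key for each argument. play_rows: Moves the arm, as the interface text tells. Its arguments: {"type":"object","properties":{"plan":{"type":"array","items":{"type":"number"}},"squeeze":{"type":"number"}},"required":["plan"]}

```bash
mkdir -p pics
python3 - <<'E'
from workcell import status, viewer, manip
import cv2,numpy as np
for n in ["side","top"]:
    im=viewer.camera(n); cv2.imwrite(f"pics/{n}0.png",im[:,:,::-1])
    m=viewer.camera_model(n); print(n,m['fx'],m['fy'],m['cx'],m['cy'],np.round(m['R'],3).tolist(),np.round(-np.array(m['R']).T@m['t'],3))
o=status.get_obs(); print(o['clock'],o['position'],o['ee_rot'],o['ft_force'],o['grip_width'],manip.tip_extent)
E
```

```text
side 389.0212089986318 389.0212089986318 281.5616094816903 211.1573800039343 [[-0.883, -0.469, 0.007], [-0.299, 0.55, -0.78], [0.362, -0.691, -0.625]] [0.322 0.471 0.545]
top 534.2092009849989 534.2092009849989 281.28286009757346 222.60781982067618 [[-0.094, -0.996, -0.005], [-0.97, 0.093, -0.226], [0.225, -0.016, -0.974]] [0.342 0.028 1.148]
0.1 [ 0.18026395 -0.59809239  0.24460152] [ 9.89306433e-01  1.45850447e-01 -1.18696571e-04 -6.44571902e-04] [ 0.30676838 -0.10328841 -0.75586341] 1.0031231895737192 0.014
```

View pics/side0.png

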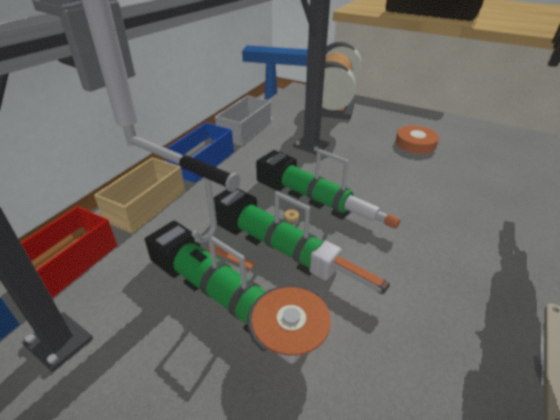

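View pics/top0.png

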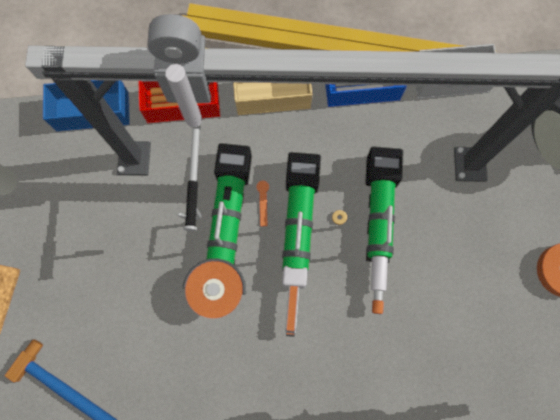

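The grinder with the large disc is leftmost in the top view: disc at (214,290), stirrup around (218,220). The hook's black grip runs from (193,182) to (190,228) in the top view and from (182,160) to (235,182) in the side view. The hook hangs on the +y side, with its tip pointing to +y. I'll zoom in for exact pixels.

Run:
```python
import cv2,numpy as np
a=cv2.imread("pics/top0.png")[140:270,160:260]; b=cv2.imread("pics/side0.png")[130:290,120:260]
a=cv2.resize(a,None,fx=4,fy=4,interpolation=cv2.INTER_CUBIC); b=cv2.resize(b,None,fx=2.8,fy=2.8,interpolation=cv2.INTER_CUBIC)
c=np.zeros((520,800,3),np.uint8); c[:,:400]=a; c[:448,400:792]=b
cv2.imwrite("pics/crop0.png",c)
```

```text
(no output)
```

View pics/crop0.png

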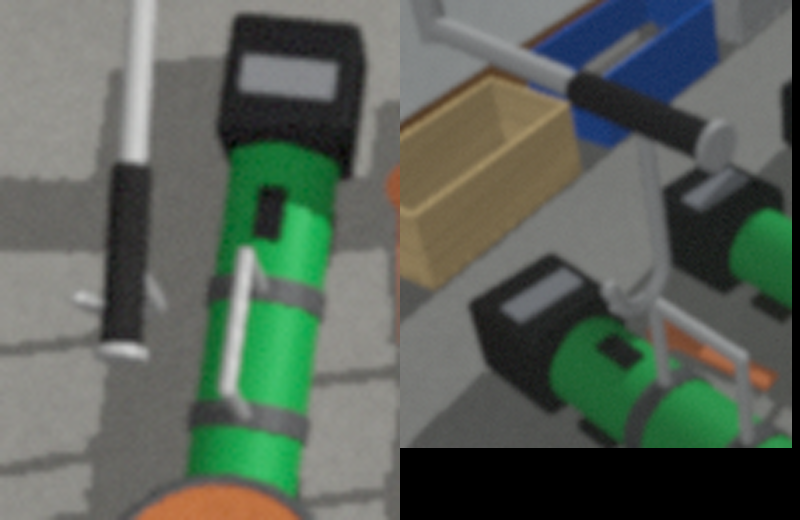

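In the crop, the black grip ends are at about (133,165) and (122,345) in the top view, and (578,88) and (703,142) in the side view. The bar ends are at (245,250) and (230,390) in the top view, and (660,303) and (745,355) in the side view. The tip is to the left (+y).

```bash
cat > h.py <<'E'
import numpy as np,cv2
from workcell import status, viewer, manip
def P(n):
    m=viewer.camera_model(n); K=np.array([[m['fx'],0,m['cx']],[0,m['fy'],m['cy']],[0,0,1]])
    return K@np.c_[m['R'],m['t']]
def tri(a,b,n1="top",n2="side"):
    X=cv2.triangulatePoints(P(n1),P(n2),np.float64(a),np.float64(b)); return (X[:3]/X[3]).ravel()
def plane(n,p,z):
    m=viewer.camera_model(n);R=np.array(m['R']);c=-R.T@m['t']
    d=R.T@[(p[0]-m['cx'])/m['fx'],(p[1]-m['cy'])/m['fy'],1]; return c+d*(z-c[2])/d[2]
def proj(n,X):
    q=P(n)@np.r_[X,1]; return q[:2]/q[2]
E
python3 - <<'E'
from h import *
np.set_printoptions(precision=4,suppress=True)
T=lambda u,v:(160+u/4,140+v/4); S=lambda u,v:(120+(u-400)/2.8,130+v/2.8)
for k,a,b in [("gf",T(133,165),S(578,88)),("gn",T(122,345),S(703,142)),("bf",T(245,250),S(660,303)),("bn",T(230,390),S(745,355)),("tip",T(80,296),S(608,290))]:
    X=tri(a,b); print(k,X,proj("top",X)-a)
print(plane("top",T(133,165),.285),plane("top",T(122,345),.285),plane("top",T(245,250),.132),plane("top",T(230,390),.132))
print("disc",plane("top",(213,290),.06))
E
```

```text
gf [0.6279 0.1546 0.2851] [-0.0795 -0.112 ]
gn [0.5513 0.164  0.2857] [-0.4112 -0.7045]
bf [0.6284 0.1241 0.1295] [0.4094 0.712 ]
bn [0.56   0.1368 0.1314] [-0.0523 -0.1059]
tip [0.5935 0.1935 0.2081] [-0.0648 -0.1024]
[0.6277 0.1545 0.285 ] [0.5502 0.1635 0.285 ] [0.6292 0.1245 0.132 ] [0.5597 0.1367 0.132 ]
disc [0.4673 0.1608 0.06  ]
```

Request:
play_rows:
  plan: [0,0,0,0.02,-0.02,-0.05,1,0,0,3,0.06,-0.06,-0.1,1,0,0,6,0.1,-0.1,-0.1,1,0,0,8,0.14,-0.14,-0.1,1,0,0,10,0.18,-0.18,-0.1,1,0,0,12,0.22,-0.22,-0.1,1,0,0,14,0.26,-0.26,-0.1,1,0,0,16,0.3,-0.3,-0.1,1,0,0,16,0.3,-0.3,-0.1,1,0,0,16,0.3,-0.3,-0.1,1]

```text
clock: 1.35
position: [0.3806, -0.2251, 0.3451]
ee_rot: [1.0, 0.007, -0.0, 0.0]
ft_force: [-0.6, -1.0, -0.6]
grip_width: 0.998
grasp_force: 0.0
```

Request:
play_rows:
  plan: [0,0,1,0.025,-0.045,0,1,0,0,2,0.05,-0.09,0,1,0,0,3,0.075,-0.135,0,1,0,0,4,0.1,-0.18,0,1,0,0,5,0.125,-0.225,0,1,0,0,6,0.15,-0.27,0,1,0,0,7,0.175,-0.315,0,1,0,0,7.7,0.2,-0.35,0,1,0,0,7.7,0.213,-0.381,0,1,0,0,7.7,0.213,-0.381,0,1,0,0,7.7,0.213,-0.381,0,1]

```text
clock: 2.72
position: [0.5893, 0.1574, 0.3447]
ee_rot: [0.998, -0.061, -0.0, 0.0]
ft_force: [0.7, -1.3, -0.3]
grip_width: 0.996
grasp_force: 0.0
```

Run:
```python
from h import *
o=status.get_obs(); print(o['clock'],o['position'],o['ee_rot'],np.round(o['joint_pos'],2),o['ft_force'])
cv2.imwrite("pics/w1.png",viewer.camera("wrist")[:,:,::-1])
print(proj("wrist",[.5895,.159,.294]),proj("wrist",[.628,.1545,.294]),proj("wrist",[.551,.164,.294]))
```

```text
2.725 [0.58933452 0.157414   0.34469392] [ 9.98114218e-01 -6.13809667e-02 -3.86148997e-04  4.86111969e-04] [ 0.26  0.37 -0.81  1.3   0.27  1.58 -2.21] [ 0.65975509 -1.26785936 -0.31417452]
[276.29182604 244.04542899] [275.60058721 175.27511196] [276.06994823 305.73271782]
```

View pics/w1.png

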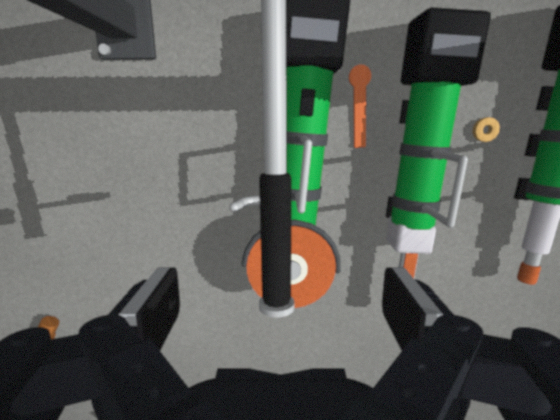

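The grip is at (276,243), where I projected it, and it lies centred between the open fingers and aligned with them. Next I'll descend and grasp.

Request:
play_rows:
  plan: [0,0,0,0,-0.001,0.02,1,0,0,0,0,-0.001,0.04,1,0,0,0,0,-0.001,0.055,1,0,0,0,0,-0.001,0.066,1,0,0,0,0,-0.001,0.066,1,0,0,0,0,-0.001,0.066,0.6,0,0,0,0,-0.001,0.066,0.3,0,0,0,0,-0.001,0.066,0,0,0,0,0,-0.001,0.066,0,0,0,0,0,-0.001,0.066,0,0,0,0,0,-0.001,0.066,0]
  squeeze: 60

```text
clock: 4.15
position: [0.5891, 0.1603, 0.2797]
ee_rot: [0.998, -0.06, 0.0, -0.0]
ft_force: [-0.3, -1.1, 4.4]
grip_width: 0.19
grasp_force: 58.4
```

Request:
play_rows:
  plan: [0,0,0,0,0.015,0,0,0,0,0,0,0.03,0,0,0,0,0,0,0.05,0,0,0,0,0,0,0.07,0,0,0,0,0,0,0.085,0,0,0,0,0,0,0.09,0,0,0,0,0,0,0.09,0.015,0,0,0,0,0,0.09,0.035,0,0,0,0,0,0.09,0.055,0,0,0,0,0,0.09,0.075,0,0,0,0,0,0.09,0.09,0,0,0,0,0,0.09,0.1,0,0,0,0,0,0.09,0.1,0,0,0,0,0,0.09,0.1,0]

```text
clock: 5.9
position: [0.5786, 0.071, 0.1797]
ee_rot: [0.998, -0.06, 0.001, 0.0]
ft_force: [2.0, -0.7, 7.1]
grip_width: 0.188
grasp_force: 60.2
```

Run:
```python
from h import *
o=status.get_obs(); print(o['clock'],o['position'],o['ee_rot'],o['ft_force'])
a=viewer.camera("side")[:,:,::-1]; b=viewer.camera("top")[:,:,::-1]
cv2.imwrite("pics/side2.png",a);cv2.imwrite("pics/top2.png",b)
c=np.zeros((560,800,3),np.uint8)
c[:,:480]=cv2.resize(a[130:298,130:274],(480,560),interpolation=cv2.INTER_CUBIC); c[:480,480:]=cv2.resize(b[150:270,180:260],(320,480),interpolation=cv2.INTER_CUBIC)
cv2.imwrite("pics/c2.png",c)
```

```text
5.9 [0.57863592 0.07098633 0.17974851] [ 9.98180527e-01 -6.02931463e-02  5.97134558e-04  1.23657330e-04] [ 2.03251523 -0.66783881  7.14135822]
```

View pics/c2.png

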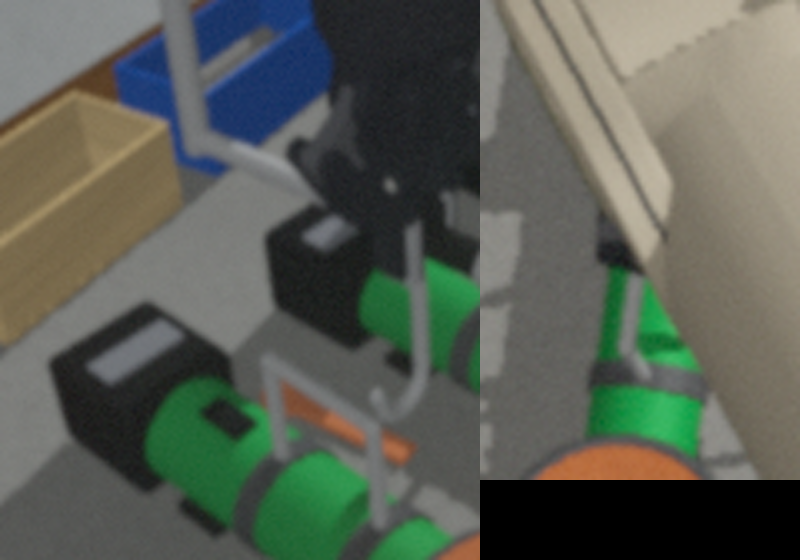

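The hook is on the -y side of the bar, with its tip at crop (378,398) and lower than the bar, and the window is clear. Next it goes under the bar, slightly lower first.

Request:
play_rows:
  plan: [0,0,0,0,0,0.004,0,0,0,0,0,-0.008,0.004,0,0,0,0,0,-0.016,0.004,0,0,0,0,0,-0.024,0.004,0,0,0,0,0,-0.032,0.004,0,0,0,0,0,-0.04,0.004,0,0,0,0,0,-0.045,0.004,0,0,0,0,0,-0.045,0.004,0,0,0,0,0,-0.045,-0.005,0,0,0,0,0,-0.045,-0.015,0,0,0,0,0,-0.045,-0.022,0,0,0,0,0,-0.045,-0.022,0]

```text
clock: 7.5
position: [0.5839, 0.1161, 0.2025]
ee_rot: [0.998, -0.06, 0.001, -0.0]
ft_force: [1.3, 0.9, 6.8]
grip_width: 0.189
grasp_force: 60.2
```

Run:
```python
from h import *
o=status.get_obs(); print(o['clock'],o['position'],o['ft_force'])
a=viewer.camera("side")[:,:,::-1]
cv2.imwrite("pics/c3.png",cv2.resize(a[130:298,130:290],(571,600),interpolation=cv2.INTER_CUBIC))
```

```text
7.5 [0.58389474 0.11609061 0.20254493] [1.2993893  0.94854381 6.77210175]
```

View pics/c3.png

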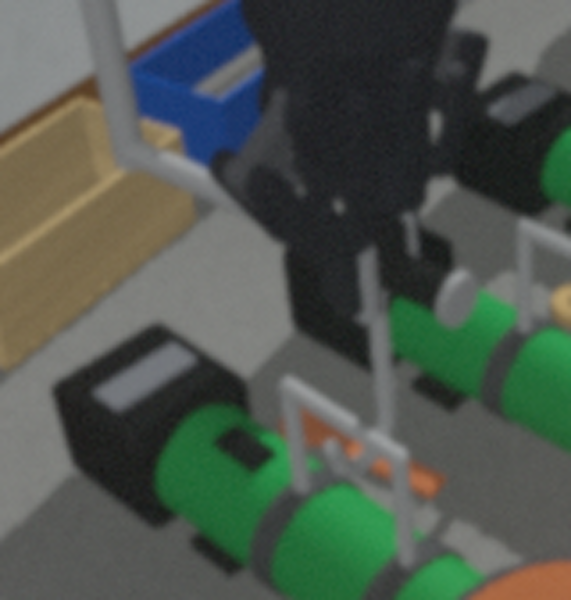

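The shank at crop (385,400) passes behind the bar, and the tip at (333,452) shows through and in front of the window, below the bar. Now I'll ease the hook up.

Request:
play_rows:
  plan: [0,0,0,0,0,-0.003,0,0,0,0,0,0,-0.006,0,0,0,0,0,0,-0.008,0,0,0,0,0,0,-0.009,0,0,0,0,0,0,-0.009,0]

```text
clock: 8.18
position: [0.5839, 0.116, 0.2111]
ee_rot: [0.998, -0.06, 0.001, -0.0]
ft_force: [2.5, 0.6, 6.2]
grip_width: 0.191
grasp_force: 60.2
```

Request:
play_rows:
  plan: [0,0,0,0,0,-0.001,0,0,0,0,0,0,-0.002,0,0,0,0,0,0,-0.002,0,0,0,0,0,0,-0.002,0.25,0,0,0,0,0,-0.002,0.3,0,0,0,0,0,-0.002,0.4,0,0,0,0,0,-0.002,0.6,0,0,0,0,0,-0.002,0.8,0,0,0,0,0,-0.002,0.8,0,0,0,0,0,-0.002,0.8]

```text
clock: 9.43
position: [0.5836, 0.1156, 0.2123]
ee_rot: [0.998, -0.06, 0.0, 0.0]
ft_force: [0.2, 0.4, 0.3]
grip_width: 0.801
grasp_force: 0.0
```

Force is zero, so the grip is free. Now I'll retreat straight up and then back.

Request:
play_rows:
  plan: [0,0,0,0,0,-0.01,0.8,0,0,0,0,0,-0.03,0.8,0,0,0,0,0,-0.06,0.8,0,0,0,0,0,-0.1,0.8,0,0,0,-0.03,0,-0.13,0.8,0,0,0,-0.07,0.03,-0.14,0.8,0,0,0,-0.1,0.08,-0.14,0.8,0,0,0,-0.12,0.14,-0.14,0.8,0,0,0,-0.13,0.2,-0.14,0.8,0,0,0,-0.13,0.25,-0.14,0.8,0,0,0,-0.13,0.25,-0.14,0.8]

```text
clock: 10.8
position: [0.4236, -0.1203, 0.3536]
ee_rot: [0.998, -0.063, 0.001, 0.0]
ft_force: [0.7, 1.4, -0.1]
grip_width: 0.8
grasp_force: 0.0
```

Run:
```python
from h import *
o=status.get_obs(); print(o['clock'],o['position'],o['ft_force'])
a=viewer.camera("side")[:,:,::-1]; b=viewer.camera("top")[:,:,::-1]
cv2.imwrite("pics/side4.png",a);cv2.imwrite("pics/top4.png",b)
c=np.zeros((560,800,3),np.uint8)
c[:,:480]=cv2.resize(a[130:298,130:274],(480,560),interpolation=cv2.INTER_CUBIC); c[:480,480:]=cv2.resize(b[150:270,180:260],(320,480),interpolation=cv2.INTER_CUBIC)
cv2.imwrite("pics/c4.png",c)
# green-mask drift per tool between start and now (top view)
for f in ("pics/top0.png","pics/top4.png"):
    h=cv2.cvtColor(cv2.imread(f),cv2.COLOR_BGR2HSV); m=cv2.inRange(h,(50,120,60),(75,255,255))
    n,l,s,ce=cv2.connectedComponentsWithStats(cv2.morphologyEx(m,cv2.MORPH_CLOSE,np.ones((15,15))))
    print([(int(s[i,4]),ce[i].round(1).tolist()) for i in range(1,n) if s[i,4]>300])
```

```text
10.8 [ 0.42357475 -0.12031419  0.35356676] [ 0.71268697  1.36824222 -0.10380366]
[(2245, [225.7, 217.9]), (1845, [381.2, 218.2]), (2060, [298.5, 225.9])]
[(2216, [225.8, 218.2]), (624, [375.6, 203.9]), (2068, [298.4, 226.4])]
```

View pics/c4.png

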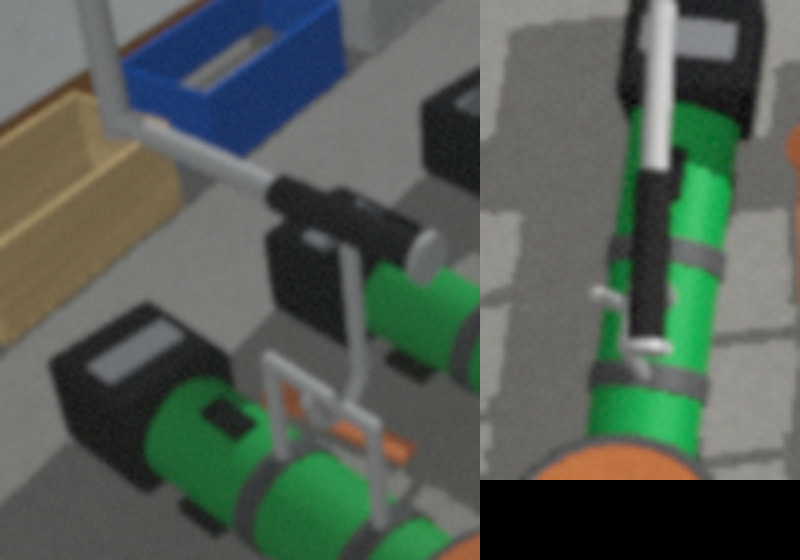

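The hook stays down, its bend up under the bar at crop (330,400): shank behind, tip in front. The grinder hasn't moved, and the arm is clear.

```bash
python3 -c "
from workcell import manip; print(manip.hand_in())"
```

```text
the job is handed in; nothing more can be done
None
```

The balancer hook is held by its spring up against the grinder's stirrup bar, the grinder and file sander are unmoved, the die grinder was never approached (the arm half-hid it in the last check), and the job is handed in at about 11 s with no verdict returned.

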